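Fit the crossing signal into its spring clamp

ROBOT

A 6-joint arm with a two-finger parallel gripper is mounted at the origin on the work surface. World frame = base frame: x ahead of the robot, y to its left, z up, the work surface at z = 0. Lengths are in mm, angles in degrees, forces in N, time in s.
With the tool pointing down it reaches from about 350 to 850 mm from the base axis. Payload 8.1 kg.
Tool frame: the origin (TCP) lies at the very end of the fingers, on their centre line; the grasp point (between the pads) lies 19 mm behind it (pinch_z is the z of the grasp point in the tool frame, in mm); z points along the fingers, y is the direction in which the jaws open and shut (so a half turn about z gives the same grasp; the last joint's range is limited). The gripper opens to 85 mm and grips with 20 to 120 N. Pads are 22 mm wide; open, the fingers measure 114 mm over their backs; the gripper's body (76 mm by 85 mm) begins 54 mm behind the grasp point. The pads swing forward as they close: fully open they stand 13 mm farther back than shut.
Start: joints at [-72.559, 7.471, 85.268, -0, 87.261, -4.893], TCP at [228.022, -554.987, 210.892] pointing down, gripper open.
Joint ranges: [-169.43, 169.43], [-51.17, 129.36], [1.28, 143.12], [-76.62, 256.62], [0, 156.53], [-152.29, 152.29]. Speed limits (degrees/s): [136.94, 136.94, 159.86, 180, 180, 180].

INTERFACE

Orientations are given as [roll, pitch, yaw] about the fixed x, y, z axes, in that order (R = Rz(yaw) Ry(pitch) Rx(roll)).
In Python, from bench import * gives the robot as it stands.
- The arm moves only by the shell command python3 -m creep 'ROWS' [FORCE]. ROWS is a JSON object of lists of equal length, an entry for each row: "translation": the shift along the tool's x, y, z in mm, a list of three; "rotation": the turn, a rotation vector about the tool's x, y, z in rad, a list of three; "claw": the finger opening in mm, from 0 to 85.4. In form: {"translation": [[dx, dy, dz], ...], "rotation": [[ax, ay, az], ...], "claw": [claw, ...]}. A call has 1 to 10 rows; each row shifts and turns the commanded pose from where the row before left it, along the tool's axes as they then stand; what a row does not reach is not made up. A row lasts 1/10 s, in which the tool goes at most 50 mm and 8.59 degrees, less where a joint would pass 70% of its speed; a pose out of reach is approached as far as the arm can. A call is refused whole if a number of a shift passes 50 or a number of a turn 0.15, either way. A call with a gripper value outside its range is refused whole. The fingers move at their own pace and stop on an object; FORCE is the grip in N (left out, the last holds). Time passes only in rows, so rows that do not move let the fingers close. It gives the time, the measured TCP pose, the force and the opening at its end, in the units of the state.
- sense(): the state, without advancing time (a new reading comes with each control period).
- snapshot(name): name is "scene" or "top" or "wrist"; returns a dict with "frame" (384x512x3 uint8, red, green, blue), "intrinsics" (3x3 intrinsics, pixels), "extrinsics" (4x4, takes a point from camera to world coordinates). Camera axes: x right, y up, looking along -z (the intrinsics and any distortion apply to the point x, -y, -z); pixel columns grow to the right and rows downward; lengths in mm; the calibration is good to about 2 mm. The wrist camera is an equidistant fisheye: a pixel r from the principal point sees the ray r / f radians off the axis. A picture is of the moment at which its call begins. There is no depth.
- hand_in(): hands the job in, once; it reports no verdict.
The state is a dict: "time": time; "joint_pos": joint angles; "qd": joint speeds; "joint_efforts": joint torques, N m; "tool_pos": TCP position; "tcp_rot": TCP orientation; "ft_force": force on the tool from outside, world axes, zero at the start; "wrist_torque": the same for the moment, N m; "finger_gap": finger opening in mm.
Only numpy, scipy, OpenCV 4.12 (cv2) and the standard library are available. Lean on these libraries where they do the work, as an engineer would, in place of code of your own. Each camera call takes 0.05 s, during which the arm holds its last target.

TASK

On the model street, pick up the yellow two-lamp crossing signal and mount it upright in the spring clamp: push the blue sprung gate back with the signal's foot, lower the foot down onto the clamp's base plate between gate and red lip, roughly centred along the lip and square to it, then let go so that the gate holds the foot against the lip. Leave the black three-lamp signal standing where it is.

Things in the scene. Friction and masses are not known exactly. Their poses are not given: they have to be found in the camera images.
- crossing_signal: Loose signal, 85 mm tall, 0.12 kg: black foot 40 x 40 x 20 mm high; thin pole; YELLOW head 26 x 26 mm at heights 30 to 85 mm, red over green lamp on all four sides. Grip the head from above across two sides. Origin: centre of foot underside, z up, x, y square to the faces (any quarter turn alike). Stands on the 2 mm mat, 100 mm or more from the black signal and a like-shaped white lamp.
- clamp: Fixed spring clamp. Origin on its underside; z up, x the way the gate opens, y along the lip. Base plate 6 mm thick, x -50 to 95, y +-35 mm. Red lip x -38 to -30 mm, 60 mm long, top at z 18 mm. Grey spring housing x 45 to 93 mm, top z 36 mm. Foot held: its origin at x -10, y 0, z 6 mm. To fit: foot above the lip (underside z 20 to 30 mm), move to +x against the gate until past the lip, lower.
- gate (a joint): Opening (m) of the clamp's blue sprung gate along clamp +x: 0 shut, 0.040 most, 0.020 when holding the foot. Gate: upright plate 50 mm wide in y, 8 mm thick, top at clamp z 38 mm; its face to the lip is at clamp x = -10 mm + opening, so the gap to the lip is 20 mm + opening. A spring shuts it with 2.4 N at 0, 4.8 N at 0.040, plus damping 0.25 N per 10 mm/s.
- road_signal: Loose black three-lamp road signal (red, amber, green), a bystander to leave standing: foot, size, mass and origin as the crossing signal, but the head is BLACK.
Mind the look-alikes: they are no part of the job. There is more than one size of the clamp; the job needs the larger. What is shaped like the crossing_signal but purple is not meant.

How it is judged:
By the outcome, as a careful person would: the job done as asked, in the order asked, and still so for the second after the job is handed in, with the robot touching nothing.
It also fails if it takes over 35 s, if anything falls off the work surface, if the arm or the gripper's body presses on something with over 40 N, if the wrist force passes 120 N, or if a joint passes its speed limit or range.

## Working session

There is one attempt and no reset: what is moved stays moved. The work goes in short steps, Python scripts to look and compute and a shell command to move; the robot and the scene stay as the last step left them, time stands still between calls to the robot, and variables do not carry over. Pictures are saved under pics/ and viewed, and the job is handed in when it is done.

```bash
mkdir -p pics
python3 - <<'E'
from bench import *
import cv2
print(sense())
for n in ("scene","top","wrist"):
    s=snapshot(n); cv2.imwrite(f"pics/{n}0.png",s["frame"][:,:,::-1]); print(n,s["intrinsics"],s["extrinsics"], [k for k in s])
E
```

```text
{'time': 0.0, 'joint_pos': array([-7.25606443e+01,  7.51742866e+00,  8.53301688e+01, -3.37952723e-04,
        8.72626596e+01, -4.89198950e+00]), 'qd': array([ 0.04644827, -0.02806868, -0.03046772,  0.22311662, -0.03274641,
        0.07480178]), 'joint_efforts': array([ 4.87098041e-04, -5.69393063e+01, -5.00557065e+01, -2.46501622e-04,
        1.46213325e-02,  1.95247543e-05]), 'tool_pos': array([ 227.82407203, -554.40927016,  209.8117711 ]), 'tcp_rot': array([-1.79890116e+02, -9.06614873e-03,  2.23313530e+01]), 'ft_force': array([ 0.33658884,  0.63232926, -0.20980078]), 'wrist_torque': array([ 0.02134716, -0.00415377,  0.05543808]), 'finger_gap': 85.35130166128101}
scene [[457.84017032   0.         259.79365182]
 [  0.         457.84017032 194.42796849]
 [  0.           0.           1.        ]] [[-8.40397948e-01 -4.46719493e-01  3.06876169e-01  8.76330065e+02]
 [ 5.41969819e-01 -6.92638135e-01  4.75942359e-01  4.35955971e+02]
 [-5.85921487e-05  5.66298604e-01  8.24200151e-01  9.14963219e+02]
 [ 0.00000000e+00  0.00000000e+00  0.00000000e+00  1.00000000e+00]] ['frame', 'intrinsics', 
[... 191 characters left out ...]
-01  4.40400799e+02]
 [-9.99786702e-01 -5.88360492e-03  1.97973091e-02 -4.04641771e+01]
 [ 1.84426883e-02  1.77122025e-01  9.84016085e-01  8.35060637e+02]
 [ 0.00000000e+00  0.00000000e+00  0.00000000e+00  1.00000000e+00]] ['frame', 'intrinsics', 'extrinsics']
wrist [[297.31863964   0.         256.09162463]
 [  0.         297.31863964 187.62367351]
 [  0.           0.           1.        ]] [[ 3.79861581e-01  8.90774213e-01  2.49452363e-01  2.90205161e+02]
 [-9.25041411e-01  3.66339119e-01  1.00469092e-01 -5.28248016e+02]
 [-1.88888304e-03 -2.68918114e-01  9.63161191e-01  3.72360663e+02]
 [ 0.00000000e+00  0.00000000e+00  0.00000000e+00  1.00000000e+00]] ['frame', 'intrinsics', 'extrinsics']
```

View pics/scene0.png

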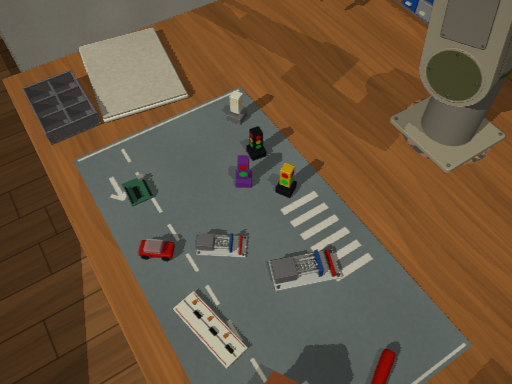

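View pics/top0.png

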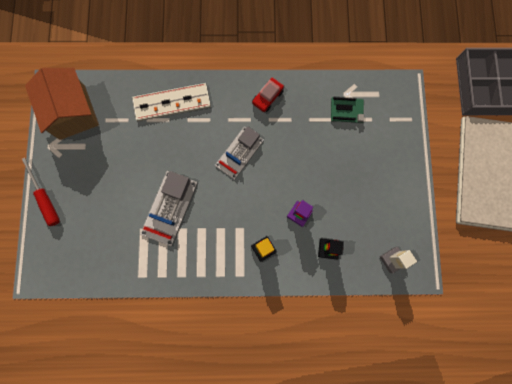

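View pics/wrist0.png

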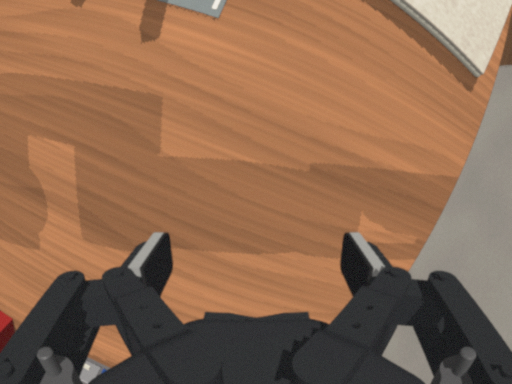

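Scene view: the yellow signal is at (287,178), purple at (243,171), black at (257,142) and white at (236,105). The large clamp is at (305,267) and the small one at (222,243). In the top view these are yellow (264,249), purple (300,213), black (330,248), white (398,260), large clamp (170,207) and small clamp (240,152). I choose yellow and the large clamp, and will check both in one close crop.

```bash
cat > h.py <<'E'
import numpy as np, cv2
from bench import *
def ray(s,u,v):
    K=s["intrinsics"];E=s["extrinsics"]
    d=np.array([(u-K[0,2])/K[0,0],-(v-K[1,2])/K[1,1],-1.0])
    return E[:3,3],E[:3,:3]@d
def cast(s,u,v,z):
    o,d=ray(s,u,v); return o+d*(z-o[2])/d[2]
def proj(s,p):
    E=s["extrinsics"];K=s["intrinsics"];c=E[:3,:3].T@(np.asarray(p,float)-E[:3,3]); c=c/-c[2]
    return K[0,0]*c[0]+K[0,2], -K[1,1]*c[1]+K[1,2]
def mask(f,lo,hi):
    return cv2.inRange(cv2.cvtColor(f,cv2.COLOR_RGB2HSV),np.array(lo),np.array(hi))
E
python3 - <<'E'
from h import *
t=snapshot("top");s=snapshot("scene")
a=cv2.resize(t["frame"][160:275,130:290],None,fx=5,fy=5,interpolation=cv2.INTER_CUBIC)[:,:,::-1]
cv2.imwrite("pics/cropt.png",a[:600,:800])
a=cv2.resize(s["frame"][150:300,255:385],None,fx=4,fy=4,interpolation=cv2.INTER_CUBIC)[:,:,::-1]
cv2.imwrite("pics/crops.png",a)
for nm,S in (("top",t),("scene",s)):
  for c,lo,hi in (("yel",(20,150,120),(32,255,255)),("red",(0,150,100),(6,255,255)),("red2",(174,150,100),(179,255,255)),("blue",(100,150,60),(120,255,255))):
    m=mask(S["frame"],lo,hi); n,l,st,ce=cv2.connectedComponentsWithStats(m)
    for i in range(1,n):
      if st[i,4]>15:
        r=cv2.minAreaRect(np.argwhere(l==i)[:,::-1].astype(np.float32))
        print(nm,c,st[i],ce[i].round(1),np.round(r[1],1),round(r[2],1))
E
```

```text
top yel [256 238  18  19 193] [264.6 246.9] [14.3 13.9] 58.0
top red [270  78  14  12  54] [276.8  82.9] [14.1  4.9] 45.0
top red [252  93  17  17 152] [260.4 101.5] [15.5 10.7] 41.6
top red [219 161  18  13  53] [227.5 166.9] [20.2  2.6] 35.0
top red [ 34 189  23  36 425] [ 45.1 206.2] [36.3 12.2] 65.6
top red [144 227  27  12  88] [157.  232.3] [28.2  3. ] 20.6
top blue [227 153  13  11  36] [233.3 158. ] [15.6  2.4] 36.9
top blue [150 214  22  10  56] [160.9 218.9] [22.8  2.5] 20.6
scene yel [280 163  15  24 168] [286.1 172.3] [12.4 22.2] 15.5
scene red [240 166   6   3  16] [242.5 167.1] [2. 5.] 90.0
scene red [282 173   6   5  20] [284.4 175.2] [5.7 2.8] 45.0
scene red [239 235   4  20  49] [240.3 243.6] [ 2.6 19.1] 5.7
scene red [138 240  36  18 238] [155.9 250.9] [34.1 16. ] 4.8
scene red [326 250  10  26  85] [331.  264.1] [26.2  4.1] 71.6
scene red [372 350  23  34 411] [383.6 367.2] [12.1 36.8] 19.4
scene blue [402   0  17  12  96] [411.4   4.2] [14.5 12. ] 16.7
scene blue [230 233   3  19  40] [230.8 241.8] [18.  2.] 90.0
scene blue [314 250   9  26  99] [318.5 262.3] [25.7  4.9] 75.3
```

View pics/cropt.png

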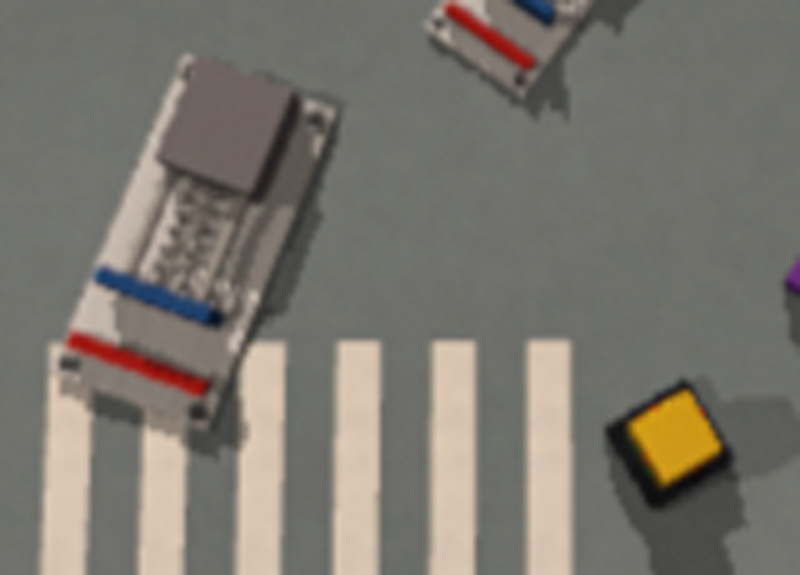

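View pics/crops.png

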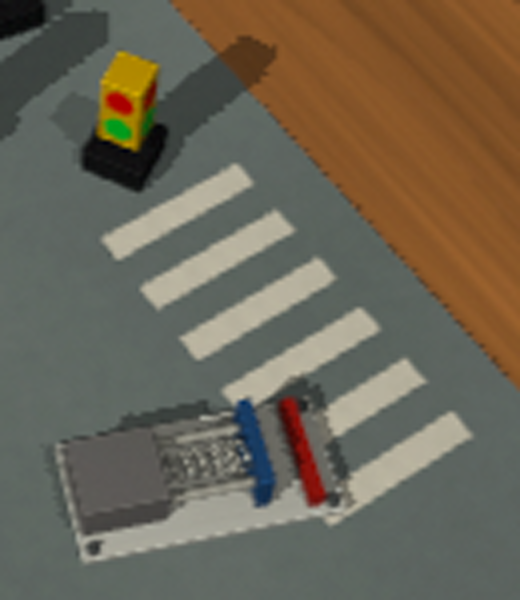

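The top crop shows the chosen signal with a yellow top and black foot, at crop (672,440). It also shows the large clamp with its gate at (158,297) and lip at (140,365). The scene crop confirms the red-over-green lamps, and both choices fit the description. Next I'll measure.

Run:
```python
from h import *
t=snapshot("top");s=snapshot("scene")
def ct(u,v,z): return cast(t,130+u/5-.4,160+v/5-.4,z)
def cs(u,v,z): return cast(s,255+u/4-.375,150+v/4-.375,z)
def show(n,P):
    P=np.array(P); e=np.roll(P,-1,0)-P
    print(n,P[:,:2].round(1).tolist(),"c",P.mean(0).round(1),"len",np.hypot(e[:,0],e[:,1]).round(1),"ang",(np.degrees(np.arctan2(e[:,1],e[:,0]))%90).round(1))
show("foot top z22 T",[ct(*p,22) for p in ((608,432),(685,380),(733,452),(656,508))])
show("head top z87 T",[ct(*p,87) for p in ((684,388),(726,440),(664,489),(627,441))])
show("head top z87 S",[cs(*p,87) for p in ((118,52),(159,68),(142,94),(102,78))])
show("housing z38 T",[ct(*p,38) for p in ((197,57),(298,93),(255,193),(160,157))])
show("base z8 T",[ct(*p,8) for p in ((186,54),(340,102),(209,430),(62,368))])
def line(n,S,f,a,b,z):
    A,B=f(*a,z),f(*b,z);d=B-A
    print(n,A.round(1),B.round(1),"mid",((A+B)/2).round(1),"len",np.hypot(*d[:2]).round(1),"ang",np.degrees(np.arctan2(d[1],d[0])).round(1))
line("lip T",t,ct,(70,341),(208,388),20); line("gate T",t,ct,(97,272),(219,317),40)
line("lip S",s,cs,(288,401),(318,502),20);line("gate S",s,cs,(241,403),(264,499),40)
# moments-based
for c,lo,hi,z in (("red",(0,150,100),(6,255,255),20),("blue",(100,150,60),(120,255,255),40)):
  for n,S,box in (("T",t,(190,240,130,200)),("S",s,(240,290,300,345))):
    m=mask(S["frame"],lo,hi); k=np.zeros_like(m);k[box[0]:box[1],box[2]:box[3]]=1
    p=np.argwhere(m*k>0)[:,::-1]; w=np.array([cast(S,u,v,z)[:2] for u,v in p]); u_,s_,v_=np.linalg.svd(w-w.mean(0))
    print(c,n,w.mean(0).round(1),"ang",np.degrees(np.arctan2(v_[0,1],v_[0,0])).round(1), s_.round(1))
```

```text
foot top z22 T [[480.5, -45.5], [501.5, -77.3], [472.0, -96.5], [449.7, -64.8]] c [475.9 -71.1  22. ] len [38.1 35.2 38.8 36.4] ang [33.4 33.1 35.1 32. ]
head top z87 T [[493.6, -74.0], [474.0, -89.5], [455.9, -65.9], [473.9, -52.2]] c [474.3 -70.4  87. ] len [25.  29.7 22.6 29.3] ang [38.4 37.4 37.4 42.2]
head top z87 S [[472.8, -86.5], [459.7, -64.2], [478.5, -54.1], [491.1, -75.9]] c [475.5 -70.2  87. ] len [25.9 21.4 25.1 21.2] ang [30.4 28.  30.1 30. ]
housing z38 T [[634.9, 123.2], [619.5, 81.3], [577.8, 97.9], [593.0, 137.0]] c [606.3 109.9  38. ] len [44.7 44.9 41.9 44.2] ang [69.8 68.3 68.8 71.8]
base z8 T [[643.6, 134.1], [622.2, 67.9], [483.4, 119.7], [509.6, 181.4]] c [564.7 125.8   8. ] len [ 69.6 148.1  67.  142.1] ang [72.1 69.5 67.  70.6]
lip T [519.6 175.3  20. ] [499.9 118.3  20. ] mid [509.8 146.8  20. ] len 60.4 ang -109.1
gate T [545.5 160.3  40. ] [526.9 110.8  40. ] mid [536.2 135.6  40. ] len 52.9 ang -110.6
lip S [500.  122.2  20. ] [523.2 178.4  20. ] mid [511.6 150.3  20. ] len 60.8 ang 67.5
gate S [530.2 116.6  40. ] [553.6 167.7  40. ] mid [541.9 142.2  40. ] len 56.2 ang 65.5
red T [510.1 147.5] ang -110.8 [159.7  16.8]
red S [513.  154.5] ang 65.8 [163.4  21.2]
blue T [535.5 136.3] ang -110.7 [100.3  10.7]
blue S [540.6 143.2] ang 66.3 [163.1  26.4]
```

Clamp origin is about (542.3, 134.7) with +x at −20.8°. The signal is at (475.5, −70.5), yaw about 33° (mod 90). At yaw 22.33° the tool has to go about (413, −354) mm in its own axes. I travel there at the present height.

```bash
python3 -m creep '{"translation":[[10,-8.5,0],[20,-17,0],[22,-19,0],[22,-19,0],[22,-19,0],[22,-19,0],[22,-19,0],[22,-19,0],[22,-19,0],[22,-19,0]],"rotation":[[0,0,0],[0,0,0],[0,0,0],[0,0,0],[0,0,0],[0,0,0],[0,0,0],[0,0,0],[0,0,0],[0,0,0]],"claw":[65,65,65,65,65,65,65,65,65,65]}' 40
python3 -m creep '{"translation":[[22,-19,0],[22,-19,0],[22,-19,0],[22,-19,0],[22,-19,0],[22,-19,0],[22,-19,0],[22,-19,0],[20,-17,0],[11,-8.5,0]],"rotation":[[0,0,0],[0,0,0],[0,0,0],[0,0,0],[0,0,0],[0,0,0],[0,0,0],[0,0,0],[0,0,0],[0,0,0]],"claw":[65,65,65,65,65,65,65,65,65,65]}'
python3 -m creep '{"translation":[[0,0,-0],[0,0,0],[0,0,0]],"rotation":[[0,0,-0.1],[0,0,-0.09],[0,0,0]],"claw":[65,65,65]}'
python3 - <<'E'
from h import *
print(sense()["tool_pos"],sense()["tcp_rot"])
w=snapshot("wrist");cv2.imwrite("pics/w1.png",w["frame"][:,:,::-1]);t=snapshot("top");cv2.imwrite("pics/t1.png",t["frame"][:,:,::-1])
E
```

```text
time: 1.35
tool_pos: [351.6, -310.6, 211.0]
tcp_rot: [180.0, -0.0, 22.3]
ft_force: [1.0, -0.3, 0.1]
finger_gap: 64.7
time: 2.35
tool_pos: [475.4, -67.3, 210.9]
tcp_rot: [-180.0, -0.0, 22.4]
ft_force: [0.8, 0.2, -0.9]
finger_gap: 65.0
time: 2.65
tool_pos: [474.9, -69.5, 210.9]
tcp_rot: [180.0, 0.0, 33.3]
ft_force: [-0.2, 0.5, -0.4]
finger_gap: 64.8
[474.90579655 -69.49578023 210.86577357] [1.79998906e+02 9.86756648e-03 3.33246869e+01]
```

View pics/w1.png

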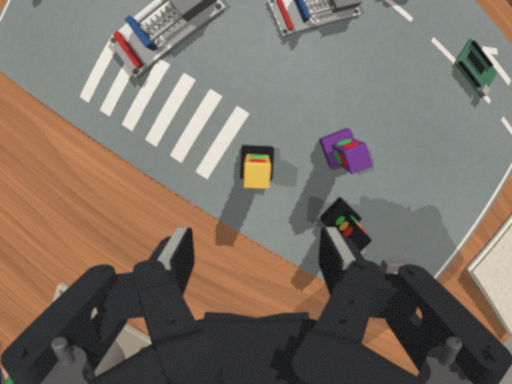

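The wrist picture shows the yellow signal at (257,170), square to the image, with the jaws opening along image x. Purple is at (347,152) and black at (345,228), both clear of the jaws. I check position and yaw from this view.

```bash
cat >> h.py <<'E'
def fcast(s,u,v,z):
    K=s["intrinsics"];E=s["extrinsics"]
    a=np.array([u-K[0,2],v-K[1,2]]);r=np.hypot(*a);th=r/K[0,0];a=a/max(r,1e-9)
    d=E[:3,:3]@np.array([np.sin(th)*a[0],-np.sin(th)*a[1],-np.cos(th)]);o=E[:3,3]
    return o+d*(z-o[2])/d[2]
E
python3 - <<'E'
from h import *
w=snapshot("wrist")
cv2.imwrite("pics/w1c.png",cv2.resize(w["frame"][135:205,225:305],None,fx=8,fy=8,interpolation=cv2.INTER_CUBIC)[:,:,::-1])
m=mask(w["frame"],(20,150,150),(30,255,255));p=np.argwhere(m>0);print(p.min(0),p.max(0))
E
```

```text
[154 244] [187 269]
```

View pics/w1c.png

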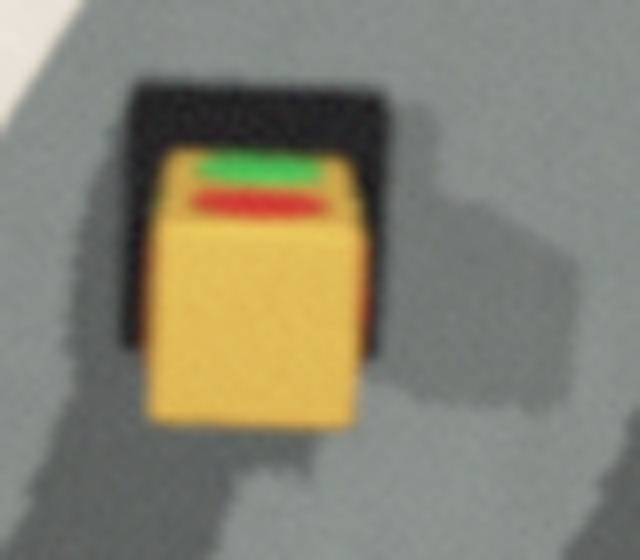

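Run:
```python
from h import *
w=snapshot("wrist")
c=lambda u,v,z: fcast(w,225+u/8-.44,135+v/8-.44,z)
def show(n,P):
    P=np.array(P); e=np.roll(P,-1,0)-P
    print(n,P[:,:2].round(1).tolist(),"c",P.mean(0).round(1),"len",np.hypot(e[:,0],e[:,1]).round(1),"ang",(np.degrees(np.arctan2(e[:,1],e[:,0]))%90).round(1))
show("top",[c(*p,87) for p in((150,226),(365,232),(355,430),(148,424))])
A,B=c(132,82,22),c(387,92,22);print(A,B,np.degrees(np.arctan2(*(B-A)[1::-1]))%90)
print(sense()["tool_pos"])
# clamp lip / gate
for n,lo,hi,z in(("lip",(0,150,80),(8,255,255),20),("gate",(100,150,50),(120,255,255),40)):
    m=mask(w["frame"],lo,hi);m[90:]=0;m[:,250:]=0
    p=np.argwhere(m>0)[:,::-1];q=np.array([fcast(w,u,v,z)[:2] for u,v in p]);v_=np.linalg.svd(q-q.mean(0))[2]
    print(n,len(p),q.mean(0),np.degrees(np.arctan2(v_[0,1],v_[0,0]))%180)
```

```text
top [[478.6, -51.4], [492.3, -73.8], [470.7, -86.8], [457.2, -64.7]] c [474.7 -69.2  87. ] len [26.4 25.2 25.9 25.2] ang [31.4 30.9 31.3 31.9]
[483.55044893 -41.73757362  22.        ] [502.96769757 -74.31556365  22.        ] 30.795936941480434
[474.98689922 -69.84336964 210.90699845]
lip 243 [509.78282684 147.15936487] 69.26739313597089
gate 13 [534.62977818 131.98625801] 74.3938958186215
```

Yaw is 31.3° and the centre agrees to within 1 mm. I turn 2° back, lower 167 mm to TCP z 44, and grip.

```bash
python3 -m creep '{"translation":[[0,0,10],[0,0,20],[0,0,25],[0,0,25],[0,0,25],[0,0,20],[0,0,15],[0,0,12],[0,0,10],[0,0,5]],"rotation":[[0,0,0.035],[0,0,0],[0,0,0],[0,0,0],[0,0,0],[0,0,0],[0,0,0],[0,0,0],[0,0,0],[0,0,0]],"claw":[60,60,60,60,60,60,60,60,60,60]}'
python3 -m creep '{"translation":[[0,0,0],[0,0,0],[0,0,0],[0,0,0],[0,0,0],[0,0,0],[0,0,0],[0,0,0],[0,0,0],[0,0,0]],"rotation":[[0,0,0],[0,0,0],[0,0,0],[0,0,0],[0,0,0],[0,0,0],[0,0,0],[0,0,0],[0,0,0],[0,0,0]],"claw":[45,38,34,30,27,25,22,20,20,20]}' 40
python3 - <<'E'
from h import *
w=snapshot("wrist");cv2.imwrite("pics/w2.png",w["frame"][:,:,::-1])
E
```

```text
time: 3.85
tool_pos: [474.8, -69.7, 43.1]
tcp_rot: [-180.0, 0.0, 31.2]
ft_force: [-0.5, -0.3, -0.3]
finger_gap: 60.2
time: 4.85
tool_pos: [475.7, -69.8, 44.4]
tcp_rot: [180.0, -0.0, 31.2]
ft_force: [-0.4, 0.6, 5.5]
finger_gap: 25.1
```

View pics/w2.png

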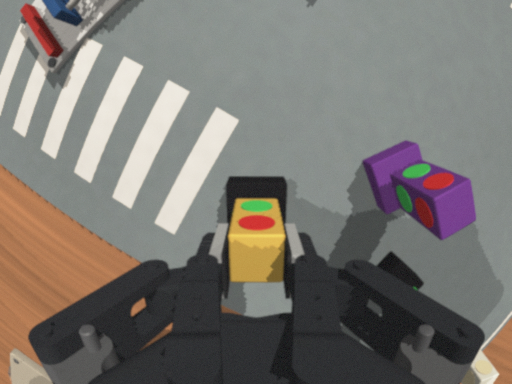

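The grip has stopped on the head at 25 mm, square: yellow head at (257,235), foot at (257,187), purple clear. Now I lift 60 mm, carry to in front of the lip (clamp x about −45) and turn +38°.

```bash
python3 -m creep '{"translation":[[0,0,-4],[0,0,-8],[0,0,-12],[0,0,-12],[0,0,-12],[0,0,-8],[0,0,-4],[0,0,0]],"rotation":[[0,0,0],[0,0,0],[0,0,0],[0,0,0],[0,0,0],[0,0,0],[0,0,0],[0,0,0]],"claw":[20,20,20,20,20,20,20,20]}'
python3 -m creep '{"translation":[[5,-6.5,0],[10,-13,0],[15,-19.5,0],[18,-23.5,0],[20,-25,0],[20,-25,0],[18,-23.5,0],[15,-19.5,0],[10,-13,0],[4.4,-6.5,0]],"rotation":[[0,0,0],[0,0,0],[0,0,0],[0,0,0],[0,0,0],[0,0,0],[0,0,0],[0,0,0],[0,0,0],[0,0,0]],"claw":[20,20,20,20,20,20,20,20,20,20]}'
python3 -m creep '{"translation":[[0,0,0],[0,0,0],[0,0,0],[0,0,0],[0,0,0],[0,0,0],[0,0,0],[0,0,0],[0,0,0]],"rotation":[[0,0,-0.053],[0,0,-0.1],[0,0,-0.12],[0,0,-0.12],[0,0,-0.12],[0,0,-0.1],[0,0,-0.05],[0,0,0],[0,0,0]],"claw":[20,20,20,20,20,20,20,20,20]}'
python3 - <<'E'
from h import *
for n in("wrist","scene"):
  w=snapshot(n);f=w["frame"]
  if n=="scene": f=cv2.resize(f[150:320,230:400],None,fx=3.5,fy=3.5,interpolation=cv2.INTER_CUBIC)
  cv2.imwrite(f"pics/{n}3.png",f[:,:,::-1])
print(sense()["tool_pos"],sense()["tcp_rot"])
E
```

```text
time: 5.7
tool_pos: [475.7, -69.8, 104.7]
tcp_rot: [179.9, -0.1, 31.2]
ft_force: [0.7, -1.3, -1.0]
finger_gap: 25.1
time: 6.7
tool_pos: [499.5, 152.0, 103.0]
tcp_rot: [-179.9, 0.1, 31.3]
ft_force: [-0.1, 0.4, -2.0]
finger_gap: 24.9
time: 7.6
tool_pos: [499.9, 149.9, 103.5]
tcp_rot: [-180.0, 0.0, 69.1]
ft_force: [0.0, 0.1, -0.7]
finger_gap: 25.3
[500.05900013 150.04081455 103.66171032] [-1.79978799e+02  1.27538834e-02  6.91146794e+01]
```

View pics/wrist3.png

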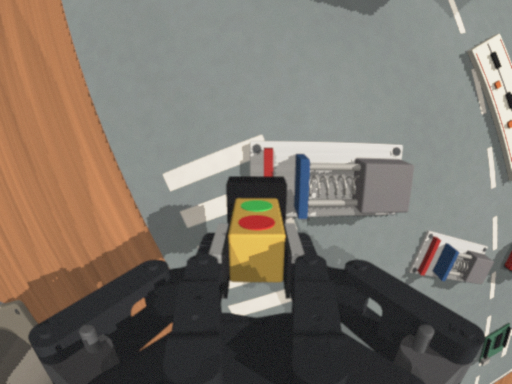

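View pics/scene3.png

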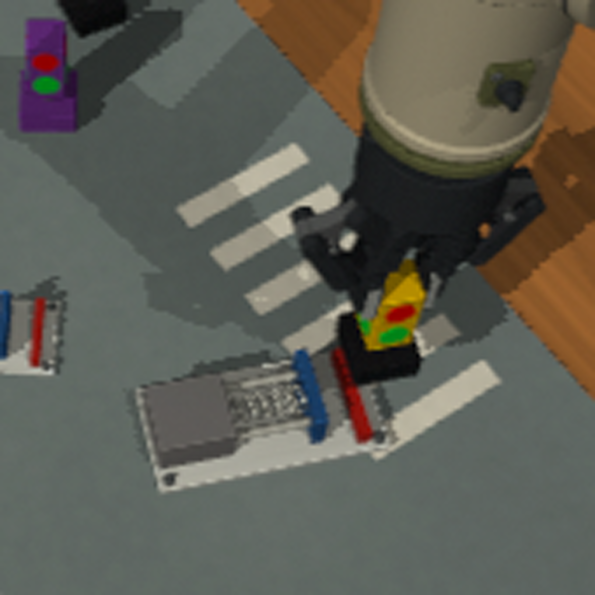

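The signal is held upright in front of the lip, clear of the clamp (wrist: foot (257,187), lip (268,160), gate (302,185), housing (385,187)). I'll refine the clamp pose from this close wrist view.

Run:
```python
from h import *
w=snapshot("wrist")
cv2.imwrite("pics/w3c.png",cv2.resize(w["frame"][125:235,225:425],None,fx=4,fy=4,interpolation=cv2.INTER_CUBIC)[:,:,::-1])
```

```text
(no output)
```

View pics/w3c.png

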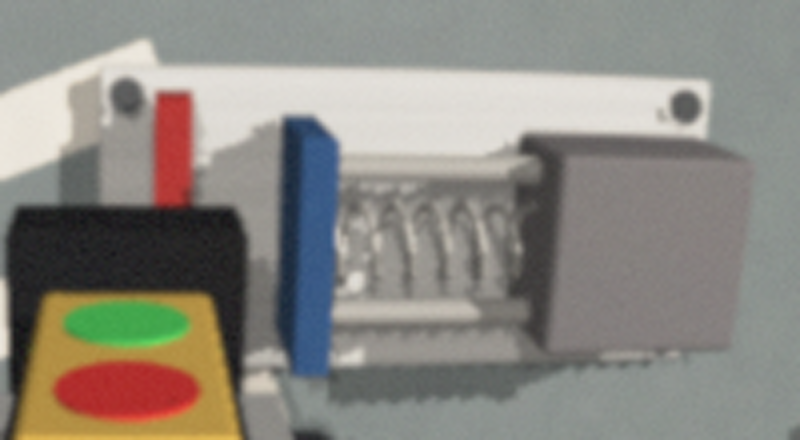

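Run:
```python
from h import *
from scipy.optimize import least_squares
w=snapshot("wrist")
c=lambda u,v,z: fcast(w,225+u/4-.375,125+v/4-.375,z)
pts=[((103,68),(-50,35),8),((710,82),(95,35),8),((157,93),(-38,30),20),((190,93),(-30,30),20),
((305,138),(-10,25),40),((338,140),(-2,25),40),((297,375),(-10,-25),40),((327,375),(-2,-25),40)]
W=np.array([c(*p,z)[:2] for p,_,z in pts]);C=np.array([q for _,q,_ in pts],float)
def T(x,C):
    a=np.radians(x[2]);return x[:2]+C@np.array([[np.cos(a),np.sin(a)],[-np.sin(a),np.cos(a)]])
r=least_squares(lambda x:(T(x,C)-W).ravel(),[542,135,-21])
print(r.x.round(2));print((T(r.x,C)-W).round(1).tolist())
H=np.array([c(*p,38)[:2] for p in((562,157),(750,160),(730,348),(550,350))]);print("housing",H.round(1).tolist(),H.mean(0))
print("clamp coords of housing c:",)
a=np.radians(r.x[2]);R=np.array([[np.cos(a),-np.sin(a)],[np.sin(a),np.cos(a)]])
print(R.T@(H.mean(0)-r.x[:2]))
s=sense();print("tcp in clamp",R.T@(s["tool_pos"][:2]-r.x[:2]),s["tool_pos"],s["tcp_rot"])
# held foot near top corners, top of foot at TCP-42.4+20
zt=s["tool_pos"][2]-22.4
F=np.array([c(*p,zt)[:2] for p in((18,210),(238,210))]);print("foot corners in clamp",((F-r.x[:2])@R).round(1))
```

```text
[541.69 138.02 -20.95]
[[-0.6, 1.0], [0.8, -0.0], [-0.5, -0.3], [0.5, -0.8], [-0.5, 0.5], [0.9, 0.3], [-1.2, -0.0], [0.4, -0.6]]
housing [[591.3, 141.9], [633.6, 126.2], [619.6, 85.7], [577.8, 102.2]] [605.58044926 114.00641056]
clamp coords of housing c:
[68.25216206  0.41171378]
tcp in clamp [-43.08068556  -3.57312052] [500.18069472 150.08651042 103.81173832] [-1.79991843e+02  6.37234594e-03  6.91520748e+01]
foot corners in clamp [[-61.4  20.2]
 [-26.1  20.2]]
```

Run:
```python
from h import *
w=snapshot("wrist");s=sense();z=s["tool_pos"][2]-42.4
a=np.radians(-20.95);R=np.array([[np.cos(a),-np.sin(a)],[np.sin(a),np.cos(a)]]);o=np.array([541.69,138.02])
c=lambda u,v,z: fcast(w,225+u/4-.375,125+v/4-.375,z)
for p,zz in(((18,210),z),((238,210),z),((8,240),z+20),((247,240),z+20)):
    print(p,((c(*p,zz)[:2]-o)@R).round(1))
t=snapshot("top")
f=cv2.resize(t["frame"][170:270,120:230],None,fx=6,fy=6,interpolation=cv2.INTER_CUBIC);cv2.imwrite("pics/t3.png",f[:600,:,::-1])
```

```text
(18, 210) [-63.2  15.4]
(238, 210) [-24.2  15.5]
(8, 240) [-63.1  15.2]
(247, 240) [-24.5  15.3]
```

View pics/t3.png

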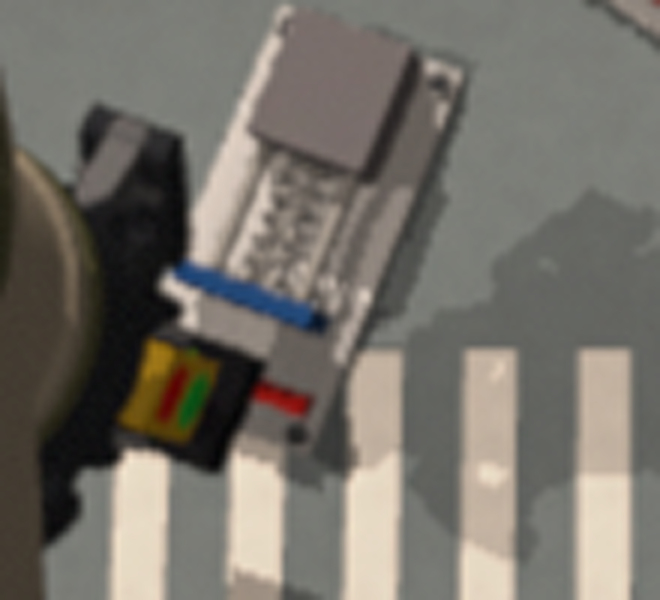

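Run:
```python
from h import *
t=snapshot("top");s=sense();z=s["tool_pos"][2]-42.4
a=np.radians(-20.95);R=np.array([[np.cos(a),-np.sin(a)],[np.sin(a),np.cos(a)]])
c=lambda u,v,z: cast(t,120+u/6-.42,170+v/6-.42,z)
o=np.array([542.3,134.7])
for p in((265,360),(217,470)):print(p,((c(*p,z)[:2]-o)@R).round(1),((c(*p,z+20)[:2]-o)@R).round(1))
# right ends of lip, gate; base corners
for n,p,zz in(("lip end -38,-30",(307,417),20),("lip -30,-30",(312,402),20),("gate -2,-25",(328,312),40),("gate -10,-25",(318,328),40),("gate -2,25",(178,262),40),("base 95,-35",(468,65),8),("base -50,-35",(312,455),8)):
    print(n,((c(*p,zz)[:2]-o)@R).round(1))
```

```text
(265, 360) [-25.  -19.9] [-25.2 -24.5]
(217, 470) [-63.2 -19.2] [-62.4 -23.9]
lip end -38,-30 [-37.6 -31.1]
lip -30,-30 [-32.3 -30.7]
gate -2,-25 [ -2.6 -28.3]
gate -10,-25 [ -8.7 -27.3]
gate -2,25 [-4.6 25.2]
base 95,-35 [ 97.6 -34.1]
base -50,-35 [-49.1 -35.3]
```

The wrist view puts the foot at clamp y ≈ −4.7, while the top view gives about +0.4 to +1.5. I lower over the lip to underside z ≈ 26, where parallax is small, and measure again.

```bash
python3 -m creep '{"translation":[[0,0,5],[0,0,8],[0,0,8],[0,0,8],[0,0,5],[0,0,1],[0,0,0],[0,0,0]],"rotation":[[0,0,0],[0,0,0],[0,0,0],[0,0,0],[0,0,0],[0,0,0],[0,0,0],[0,0,0]],"claw":[20,20,20,20,20,20,20,20]}'
python3 - <<'E'
from h import *
w=snapshot("wrist");cv2.imwrite("pics/w4c.png",cv2.resize(w["frame"][110:230,220:380],None,fx=5,fy=5,interpolation=cv2.INTER_CUBIC)[:,:,::-1])
t=snapshot("top");cv2.imwrite("pics/t4.png",cv2.resize(t["frame"][185:260,130:215],None,fx=8,fy=8,interpolation=cv2.INTER_CUBIC)[:600,:,::-1])
t=snapshot("scene");cv2.imwrite("pics/s4.png",cv2.resize(t["frame"][215:290,300:380],None,fx=8,fy=8,interpolation=cv2.INTER_CUBIC)[:600,:,::-1])
E
```

```text
time: 8.75
tool_pos: [500.5, 150.2, 69.2]
tcp_rot: [180.0, -0.0, 69.2]
ft_force: [0.2, 0.2, -0.4]
finger_gap: 25.0
```

View pics/w4c.png

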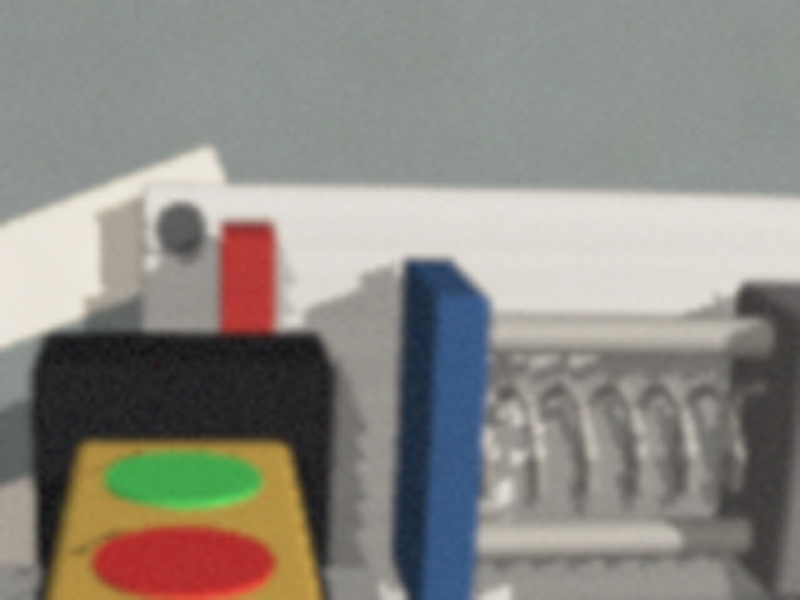

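View pics/t4.png

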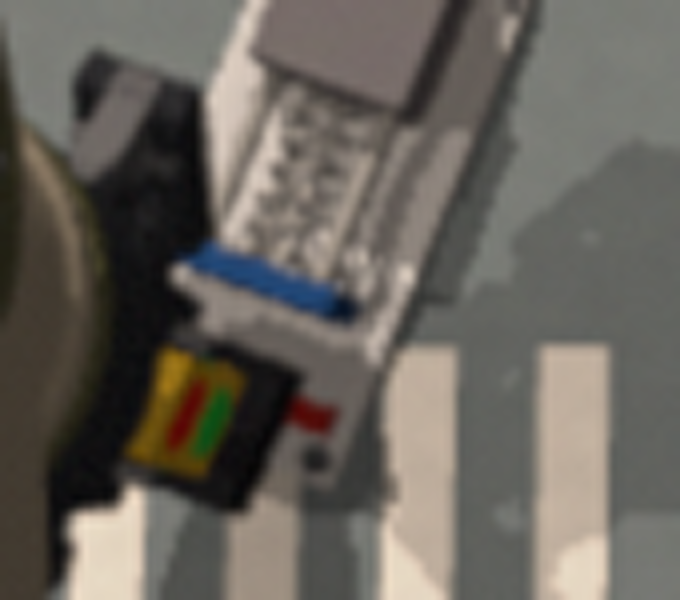

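View pics/s4.png

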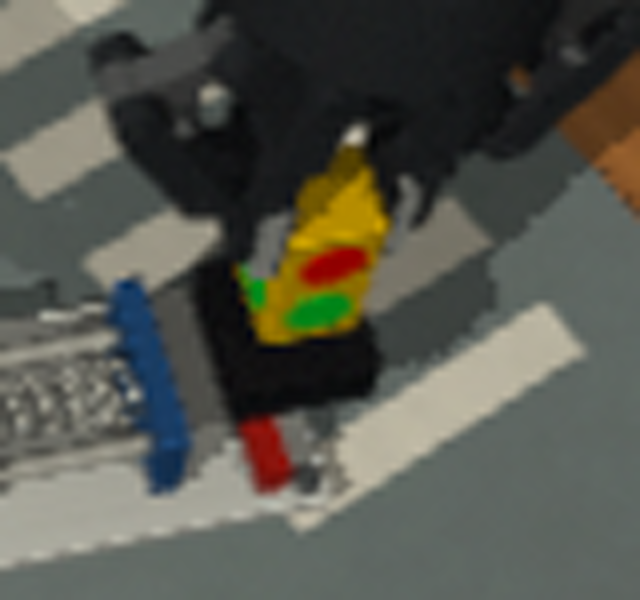

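Run:
```python
from h import *
w=snapshot("wrist");t=snapshot("top");s=snapshot("scene");zu=sense()["tool_pos"][2]-42.4
a=np.radians(-20.95);R=np.array([[np.cos(a),-np.sin(a)],[np.sin(a),np.cos(a)]]);o=np.array([542.,136.])
cw=lambda u,v,z: ((fcast(w,220+u/5-.4,110+v/5-.4,z)[:2]-o)@R).round(1)
ct=lambda u,v,z: ((cast(t,130+u/8-.44,185+v/8-.44,z)[:2]-o)@R).round(1)
cs=lambda u,v,z: ((cast(s,300+u/8-.44,215+v/8-.44,z)[:2]-o)@R).round(1)
print("W foot",cw(50,338,zu),cw(322,338,zu),"lip end",cw(222,230,20),cw(274,230,20),"base edge",cw(150,187,8),"gate",cw(438,293,40),cw(487,300,40))
print("T foot",ct(300,375,zu),ct(245,510,zu),"lip end",ct(338,410,20),ct(328,433,20),"gate",ct(350,318,40),ct(193,258,40),ct(357,300,40),"base",ct(338,490,8))
print("S foot bot",cs(236,418,zu),cs(373,390,zu),"lip end",cs(262,490,20),cs(292,485,20),"gate",cs(155,480-0,40-32),cs(150,455,40),cs(183,450,40),"base",cs(300,530,8))
```

```text
W foot [-63.5  17.3] [-24.9  17.4] lip end [-39.   31.8] [-31.5  31.8] base edge [-49.7  36.4] gate [-10.7  26.9] [-4. 26.]
T foot [-25.1 -20.6] [-61.4 -20.8] lip end [-29.9 -31.7] [-36.2 -31.6] gate [ -7.6 -29.8] [-7.4 12.9] [ -2.8 -29.7] base [-49.  -37.1]
S foot bot [-26.   15.2] [-64.2  14.8] lip end [-28.5  33.6] [-36.7  33.9] gate [-4.4 20. ] [ 2.3 26.4] [-6.5 26.8] base [-38.1  41.9]
```

```bash
cat >> h.py <<'E'
def fray(s,u,v):
    o=s["extrinsics"][:3,3]; return o, fcast(s,u,v,0)-o
def tri(rays):
    A=np.zeros((3,3));b=np.zeros(3)
    for o,d in rays:
        d=d/np.linalg.norm(d);P=np.eye(3)-np.outer(d,d);A+=P;b+=P@o
    x=np.linalg.solve(A,b); return x,[np.linalg.norm((np.eye(3)-np.outer(d,d)/(d@d))@(x-o)) for o,d in rays]
E
python3 - <<'E'
from h import *
w=snapshot("wrist");t=snapshot("top");s=snapshot("scene");tp=sense()["tool_pos"];print(tp)
a=np.radians(-20.95);R=np.array([[np.cos(a),-np.sin(a)],[np.sin(a),np.cos(a)]]);o=np.array([542.,136.])
rw=lambda u,v: fray(w,220+u/5-.4,110+v/5-.4)
rt=lambda u,v: ray(t,130+u/8-.44,185+v/8-.44)
rs=lambda u,v: ray(s,300+u/8-.44,215+v/8-.44)
def go(n,*r):
    x,e=tri(r);print(n,"clamp xy",((x[:2]-o)@R).round(1),"z",x[2].round(1),"res",np.round(e,1))
W,T,S=rw(183,480),rt(212,425),rs(320,312)
go("green W,S",W,S);go("green W,T",W,T);go("green T,S",T,S)
W,T,S=rw(184,562),rt(187,412),rs(335,266)
go("red W,S",W,S);go("red W,T",W,T);go("red T,S",T,S)
go("lip end -30 WS",rw(274,230),rs(255,0+488)); 
go("gate +y -10 WS",rw(438,293),rs(183,450));go("gate +y -2 WS",rw(487,300),rs(150,455))
go("foot bot +x+y WS",rw(322,338),rs(236,418));go("foot bot -x+y WS",rw(50,338),rs(373,390))
E
```

```text
[500.281258   150.19371451  68.98080193]
green W,S clamp xy [-44.6  10.5] z 70.5 res [0.6 0.6]
green W,T clamp xy [-44.7  -4.4] z 25.5 res [0.1 0.1]
green T,S clamp xy [-48.9  -5.9] z 39.6 res [4.9 4.9]
red W,S clamp xy [-44.6  10.7] z 95.8 res [0.6 0.6]
red W,T clamp xy [-44.   -4.9] z 56.0 res [0.6 0.6]
red T,S clamp xy [-48.2  -5.5] z 66.9 res [5.4 5.4]
lip end -30 WS clamp xy [-30.4  29. ] z 8.8 res [1.1 1.1]
gate +y -10 WS clamp xy [-8.9 24.1] z 31.4 res [1. 1.]
gate +y -2 WS clamp xy [-1.  22.2] z 27.5 res [1.2 1.2]
foot bot +x+y WS clamp xy [-25.1  17.8] z 31.3 res [0.7 0.7]
foot bot -x+y WS clamp xy [-62.6  18.3] z 33.5 res [0.8 0.8]
```

The views disagree by about ±2.5 mm, since blur eats the foot edges. Their mean puts the foot at clamp (−44, −2), and the arm readings agree. I shift +2 along the lip (tool x) and push +39 along the gate (tool y) at underside clamp z ≈ 24.6.

```bash
python3 -m creep '{"translation":[[1,3,0],[1,4,0],[0,4,0],[0,4,0],[0,4,0],[0,4,0],[0,4,0],[0,4,0],[0,4,0],[0,4,0]],"rotation":[[0,0,0],[0,0,0],[0,0,0],[0,0,0],[0,0,0],[0,0,0],[0,0,0],[0,0,0],[0,0,0],[0,0,0]],"claw":[20,20,20,20,20,20,20,20,20,20]}' 50
python3 -m creep '{"translation":[[0,0,0],[0,0,0],[0,0,0],[0,0,0]],"rotation":[[0,0,0],[0,0,0],[0,0,0],[0,0,0]],"claw":[20,20,20,20]}'
python3 - <<'E'
from h import *
w=snapshot("wrist");cv2.imwrite("pics/w5c.png",cv2.resize(w["frame"][110:230,200:360],None,fx=5,fy=5,interpolation=cv2.INTER_CUBIC)[:,:,::-1])
t=snapshot("top");cv2.imwrite("pics/t5.png",cv2.resize(t["frame"][170:245,130:215],None,fx=8,fy=8,interpolation=cv2.INTER_CUBIC)[:600,:,::-1])
E
```

```text
time: 10.2
tool_pos: [537.5, 138.1, 68.8]
tcp_rot: [-180.0, 0.0, 69.2]
ft_force: [-3.7, 2.0, 0.4]
finger_gap: 24.9
time: 10.6
tool_pos: [537.2, 138.2, 68.8]
tcp_rot: [-180.0, 0.0, 69.2]
ft_force: [-3.4, 3.3, -0.0]
finger_gap: 24.7
```

View pics/w5c.png

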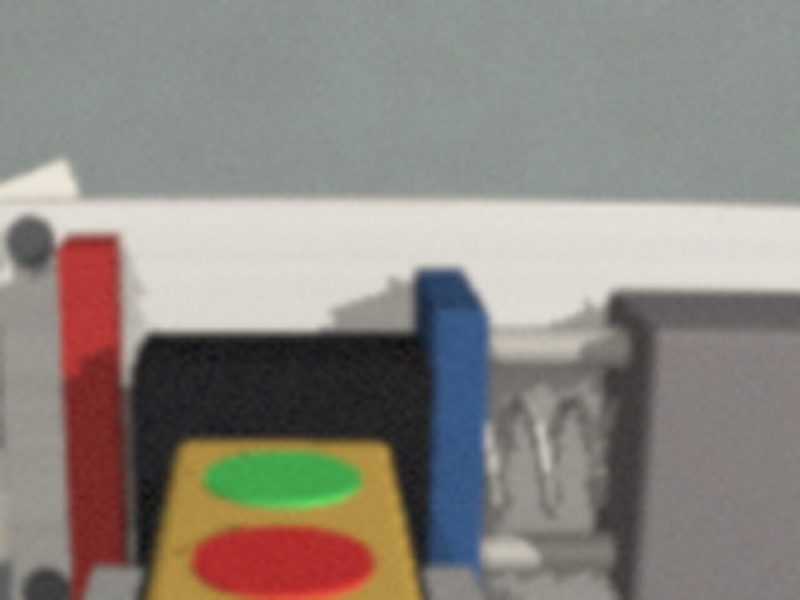

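View pics/t5.png

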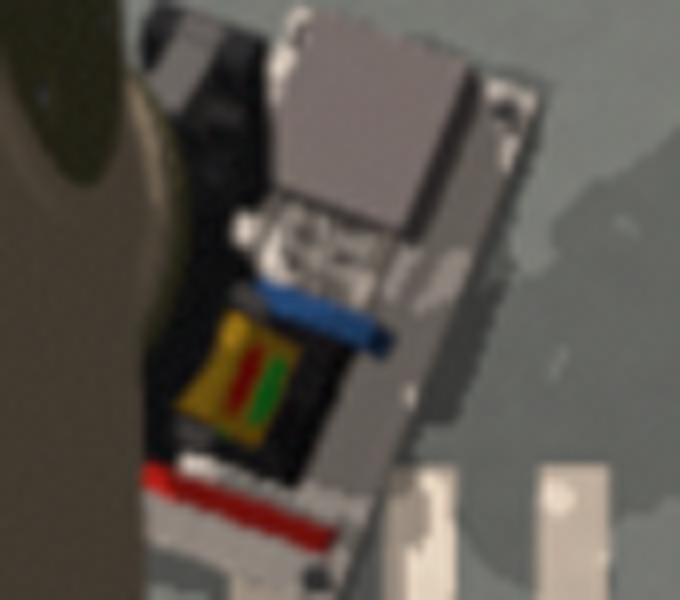

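The gate is pushed back about 25 mm and the foot clears the lip by a few mm (wrist crop: lip edge x≈122, foot x≈137, gate x≈430; top crop shows the same). The foot is square and about centred, so I lower it 17.5 mm.

```bash
python3 -m creep '{"translation":[[0,0,2],[0,0,3],[0,0,3],[0,0,3],[0,0,3],[0,0,2],[0,0,1.5],[0,0,0],[0,0,0]],"rotation":[[0,0,0],[0,0,0],[0,0,0],[0,0,0],[0,0,0],[0,0,0],[0,0,0],[0,0,0],[0,0,0]],"claw":[20,20,20,20,20,20,20,20,20]}'
python3 -m creep '{"translation":[[0,0,0.6],[0,0,0.4],[0,0,0],[0,0,0]],"rotation":[[0,0,0],[0,0,0],[0,0,0],[0,0,0]],"claw":[20,20,20,20]}'
python3 - <<'E'
from h import *
w=snapshot("wrist");cv2.imwrite("pics/w6c.png",cv2.resize(w["frame"][110:230,200:360],None,fx=5,fy=5,interpolation=cv2.INTER_CUBIC)[:,:,::-1])
E
```

```text
time: 11.6
tool_pos: [537.0, 138.2, 50.9]
tcp_rot: [-180.0, 0.0, 69.2]
ft_force: [-2.9, 1.4, -3.0]
finger_gap: 24.9
time: 12.0
tool_pos: [537.6, 138.1, 50.6]
tcp_rot: [180.0, -0.0, 69.2]
ft_force: [-3.9, 0.9, 1.5]
finger_gap: 24.8
```

View pics/w6c.png

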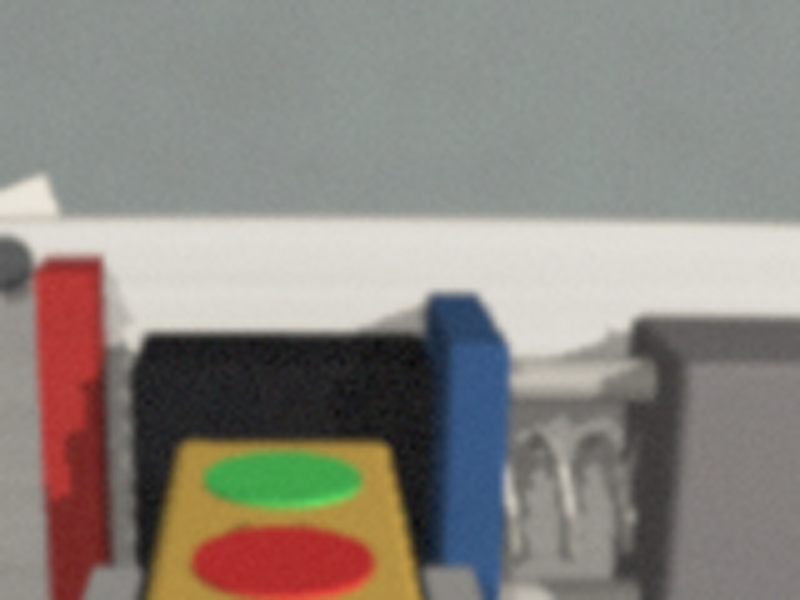

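The foot is on the plate between lip and gate, at y about −1.5 mm (wrist crop: foot edge at v=338, gate end 297, lip end 258). About 4 mm of slack is left to the lip. I close it gently, with a +1 mm centring nudge, and then watch the force.

```bash
python3 -m creep '{"translation":[[0.5,-1,0],[0.5,-1,0],[0,-1,0],[0,0,0],[0,0,0]],"rotation":[[0,0,0],[0,0,0],[0,0,0],[0,0,0],[0,0,0]],"claw":[20,20,20,20,20]}'
python3 -m creep '{"translation":[[0,-0.5,0],[0,-0.5,0],[0,0,0],[0,0,0]],"rotation":[[0,0,0],[0,0,0],[0,0,0],[0,0,0]],"claw":[20,20,20,20]}'
python3 - <<'E'
from h import *
w=snapshot("wrist");cv2.imwrite("pics/w7c.png",cv2.resize(w["frame"][110:230,200:360],None,fx=5,fy=5,interpolation=cv2.INTER_CUBIC)[:,:,::-1])
E
```

```text
time: 12.55
tool_pos: [535.1, 140.0, 50.6]
tcp_rot: [180.0, 0.0, 69.2]
ft_force: [-3.2, -2.6, 3.0]
finger_gap: 24.9
time: 12.95
tool_pos: [534.3, 140.5, 50.6]
tcp_rot: [180.0, -0.0, 69.2]
ft_force: [-2.5, -2.3, 3.3]
finger_gap: 25.1
```

View pics/w7c.png

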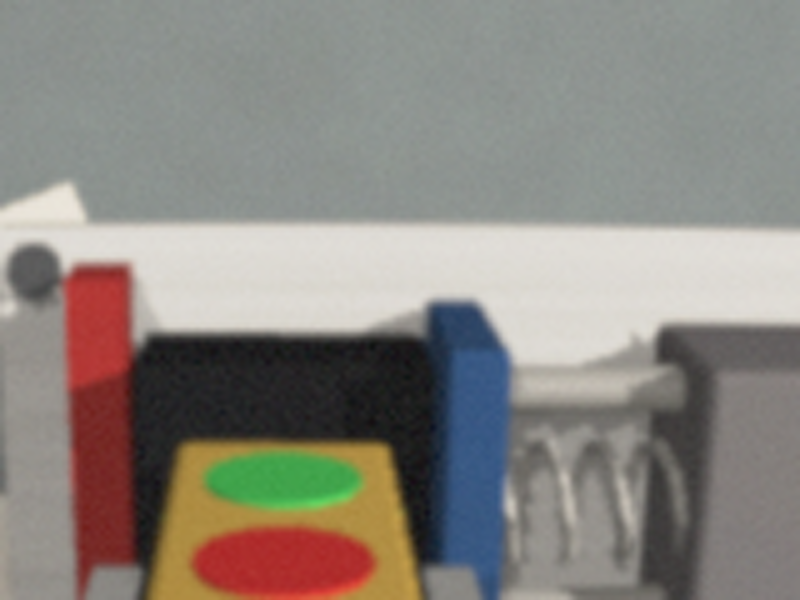

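The foot is now against or within 1 mm of the lip, between lip and gate. I release and retreat straight up.

```bash
python3 -m creep '{"translation":[[0,0,0],[0,0,0],[0,0,0],[0,0,0],[0,0,0],[0,0,0],[0,0,0],[0,0,0]],"rotation":[[0,0,0],[0,0,0],[0,0,0],[0,0,0],[0,0,0],[0,0,0],[0,0,0],[0,0,0]],"claw":[27,30,36,42,48,55,60,60]}'
python3 -m creep '{"translation":[[0,0,-4],[0,0,-10],[0,0,-15],[0,0,-20],[0,0,-20],[0,0,-20],[0,0,-20],[0,0,-15],[0,0,-10],[0,0,-4]],"rotation":[[0,0,0],[0,0,0],[0,0,0],[0,0,0],[0,0,0],[0,0,0],[0,0,0],[0,0,0],[0,0,0],[0,0,0]],"claw":[60,60,60,60,60,60,60,60,60,60]}'
python3 -m creep '{"translation":[[-15,0,-5],[-25,0,-5],[-30,0,-5],[-30,0,0],[-30,0,0],[-30,0,0],[-20,0,0],[-10,0,0],[0,0,0]],"rotation":[[0,0,0],[0,0,0],[0,0,0],[0,0,0],[0,0,0],[0,0,0],[0,0,0],[0,0,0],[0,0,0]],"claw":[60,60,60,60,60,60,60,60,60]}'
python3 - <<'E'
from h import *
w=snapshot("wrist");t=snapshot("top");s=snapshot("scene")
cv2.imwrite("pics/w8.png",w["frame"][:,:,::-1]);cv2.imwrite("pics/s8f.png",s["frame"][:,:,::-1])
cv2.imwrite("pics/t8.png",cv2.resize(t["frame"][165:250,135:225],None,fx=7,fy=7,interpolation=cv2.INTER_CUBIC)[:600,:,::-1])
cv2.imwrite("pics/s8.png",cv2.resize(s["frame"][215:300,260:360],None,fx=7,fy=7,interpolation=cv2.INTER_CUBIC)[:600,:,::-1])
E
```

```text
time: 13.8
tool_pos: [534.0, 140.6, 50.4]
tcp_rot: [180.0, -0.0, 69.2]
ft_force: [0.6, -0.4, 0.1]
finger_gap: 60.1
time: 14.8
tool_pos: [534.7, 140.7, 190.1]
tcp_rot: [179.9, -0.1, 69.2]
ft_force: [-0.5, -0.6, -0.3]
finger_gap: 60.0
time: 15.7
tool_pos: [465.8, -38.2, 202.9]
tcp_rot: [-179.9, 0.0, 69.1]
ft_force: [0.2, 0.7, -0.5]
finger_gap: 59.8
```

View pics/w8.png

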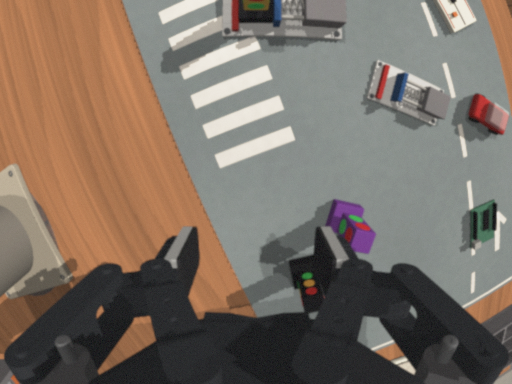

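View pics/t8.png

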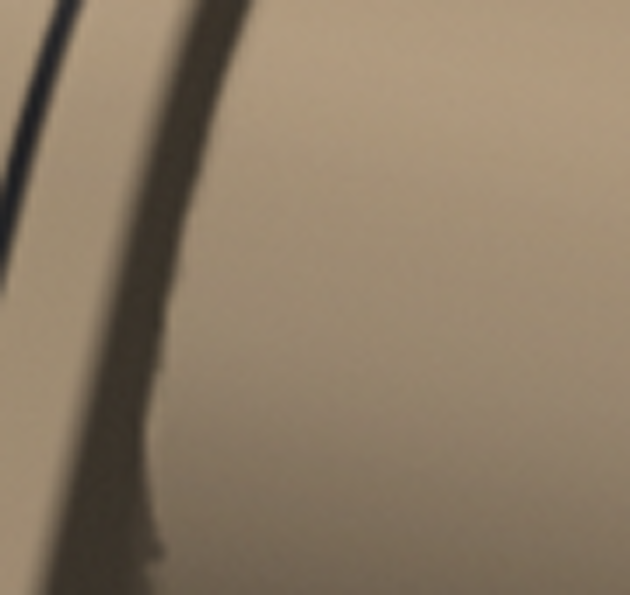

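View pics/s8.png

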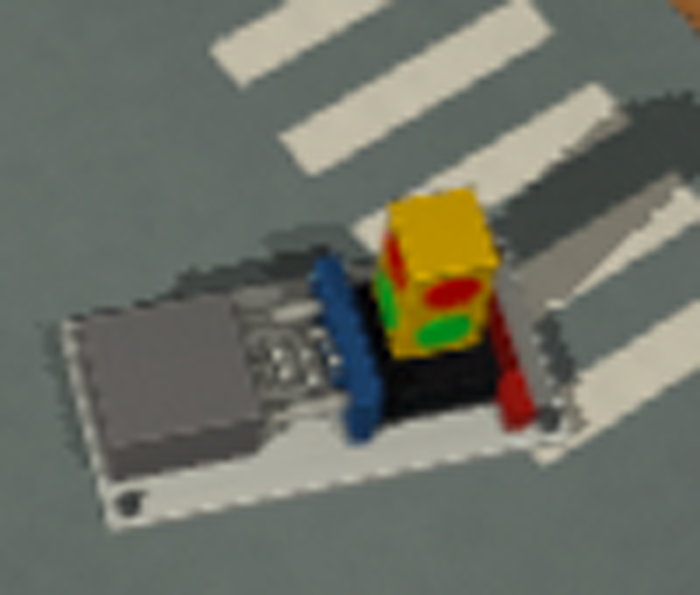

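View pics/s8f.png

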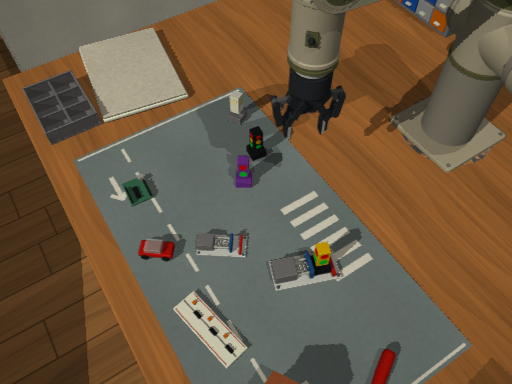

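The scene crop shows the signal upright at (440,270), its foot square between the gate (348,350) and the lip (510,370). Black and purple still stand in the full view. I'll make one centring check.

Run:
```python
from h import *
s=snapshot("scene")
a=np.radians(-20.95);R=np.array([[np.cos(a),-np.sin(a)],[np.sin(a),np.cos(a)]]);o=np.array([542.,136.])
c=lambda u,v,z: ((cast(s,260+u/7-.43,215+v/7-.43,z)[:2]-o)@R)
P=np.array([c(*p,93) for p in((388,205),(476,188),(498,262),(410,280))]);print("head",P.mean(0).round(1))
f=[c(385,418,8),c(498,395,8)];print("foot +y edge",np.round(f,1))
print("lip end",c(520,425,20).round(1),c(533,422,20).round(1),"gate end",c(350,410,40).round(1),c(383,400,40).round(1),"base",c(112,530,8).round(1))
print(sense()["time"])
```

```text
head [-8.6  1.2]
foot +y edge [[  4.6  17.5]
 [-31.6  17.3]]
lip end [-32.1  33.2] [-36.2  33. ] gate end [21.1 26.4] [10.7 25.3] base [94.7 35.8]
15.9
```

```bash
python3 -c "
from bench import *
print(hand_in())"
```

```text
the job is handed in; nothing more can be done
None
```

The yellow crossing signal now stands upright in the larger spring clamp, held by the blue gate against the red lip, and the job is handed in at about 16 s. I gripped the head, carried it over the lip, pushed the gate back with the foot, lowered it onto the base plate, eased it to the lip, let go and moved the arm clear.

- **Seating:** the last scene picture shows the foot on the plate, square between gate and lip. The wrist force readings stayed under 6 N and were about zero after release.
- **Bystanders:** the black three-lamp signal and the purple one still stand where they were.
- **Centring:** my measurements of the position along the lip disagreed by a few mm. The final scene view gave +1 mm from the head and about −3 mm from the foot edge, and the wrist view before release about −1 mm. I take it as centred within about 3 mm.
- **Check that failed:** the final top view was blocked by the arm, so it confirmed nothing.

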